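# Wedge a rocking speaker cabinet steady

## Robot

A 6-joint arm with a two-finger parallel gripper is mounted at the origin on the work surface; the furniture and walls round the work are solid. World frame = base frame: x ahead of the robot, y to its left, z up, the work surface at z = 0. Lengths are in m, angles in rad, forces in N, time in s.
With the tool pointing down it reaches from about 0.4 to 0.825 m from the base axis. Payload 7 kg.
Tool frame: the origin (TCP) lies midway between the tips of the shut fingers; the grasp point (between the pads) lies 19 mm behind it; z points along the fingers, y is the line along which they close (so a half turn about z gives the same grasp; the last joint's range is limited). The gripper opens to 88 mm and grips with 3 to 60 N. Pads are 19 mm wide; open, the fingers measure 130 mm over their backs; the gripper's body (78 mm by 193 mm) begins 47 mm behind the grasp point.
Start: joints at [1.574, 0.359, 0.012, 0, -1.224, -0.288], TCP at [0.19, 0.648, 0.227] pointing down, gripper open.
Joint ranges: [-3.07, 3.07], [-1.43, 2.12], [-1.02, 1.25], [-3.03, 1.67], [-3.05, -0], [-3.03, 3.03]. Speed limits (rad/s): [2.39, 2.39, 3.01, 3.14, 3.14, 3.14].

## Interface

Orientations are given as [roll, pitch, yaw] about the fixed x, y, z axes, in that order (R = Rz(yaw) Ry(pitch) Rx(roll)).
In Python, from station import telemetry, eyes, ticket, recognise, trace gives the robot as it stands. The module is installed in compiled form; this text tells all that it offers.
- The arm moves only by the tool servo_tool, never from a script. Its argument "series" is a list that holds one entry, the list of rows, each a list of 4 numbers: the shift along the tool's x, y, z in mm, then the turn about the tool's z in rad. In form: [[[x, y, z, roll], ...]]. A call has exactly 10 rows; each row shifts and turns the commanded pose from where the row before left it, along the tool's axes as they then stand; what a row does not reach is not made up. A row lasts 1/12 s, in which the tool goes at most 41.7 mm and 7.16 degrees, less where a joint would pass 70% of its speed; a pose out of reach is approached as far as the arm can. A call is refused whole if a number of a shift passes 41.7 or a number of a turn 0.125, either way. A call with a gripper value outside its range is refused whole. "claw" is the gripper's target within -1 to 1 (shut at 1, half-way at 0, fully open at -1), set as the call begins (left out, the last holds). The fingers move at their own pace and stop on an object; "grip_force" is the grip in N (left out, the last holds). Time passes only in rows, so rows that do not move let the fingers close, or fill a call up. It gives the time, the measured TCP pose, the force, the opening and the grip force at its end, in the units of the state.
- telemetry.get_state(): the state, without advancing time (a new reading comes with each control period).
- eyes.grab_frame(name): name is "scene" or "top" or "wrist"; returns the picture (480x640x3 uint8, red, green, blue); there is no depth.
- eyes.calibration(name): a dict with "mtx" (3x3 intrinsics, pixels), "rvec" (rotation vector, rad) and "tvec" (3), from world to camera coordinates, as OpenCV has them. Camera axes: x right, y down, z forward; pixel columns grow to the right and rows downward; lengths in m; the calibration is good to about 2 mm. A picture is of the moment at which its call begins: read the wrist's pose just before it. calibration takes no time and is no camera call; for the wrist camera it gives the pose at the moment of the call.
- ticket.job_done(): hands the job in; it is judged then, once.
Trained networks look in the newest picture that a camera, given by its name, has taken for a name from the list of things; names that differ only in an ending like _2 or _b are one class to them, and where a whole thing is asked for, a point or a joint stands for the part that bears it (a point fixed in the world has none). Each returns a list of dicts, best first, with "conf" (0 to 1); they miss things now and then, are a little off and sometimes report something else, mostly with a low value. They report only what shows in the picture. A call takes as long as a camera call.
- recognise(camera, name): "position" ([x, y, z] in m, in world coordinates, good to about 4 mm: the middle of the surface that is visible of it).
- trace(camera, name): "mask" (480x640 bool, what is visible of it).
The state is a dict: "t": time; "q": joint angles; "qd": joint speeds; "joint_efforts": joint torques, N m; "eef_pos": TCP position; "ee_rot": TCP orientation; "force": force on the tool from outside, world axes, zero at the start; "moment": the same for the moment, N m; "width": finger opening in m; "gripper_force": force on a finger pad.
Only numpy, scipy, OpenCV 4.12 (cv2) and the standard library are available. Lean on these libraries where they do the work, as an engineer would, in place of code of your own. Each camera call takes 0.05 s, during which the arm holds its last target. There are 200 camera calls.

## Task

The speaker cabinet rocks because its front right foot is too short. With the fingertips, push the wooden wedge, roughly centred, under that foot until it fits snugly, then press down firmly on the cabinet's top above that foot to feel that it no longer rocks (if it still does, push the wedge a little further and press again), and leave the cabinet standing level on its wedge. Do not lift the wedge or shove the cabinet out of place, and leave the other things where they are.

Things in the scene. Friction and masses are not known exactly. Their poses are not given: they have to be found in the camera images.
- cabinet: dark wooden loudspeaker cabinet, waxed (slippery), 240 deep (x) x 320 wide (y) x 150 high, its two round drivers facing -x, on domed rubber feet 28 mm across and 22 high, the front right one too short. Origin on the table under its middle; y to its left as the robot sees it. 2 to 3 kg. It stands level; 4 N or more on top above the short foot rocks it 2 to 4 degrees, let go it returns. A push over 10 N may slide it
- short_foot_tip (a point): lowest point of the front right, short foot (at x -95, y -135 mm in the cabinet's frame, 25 mm in from front and side); it hangs 5 to 9 mm above the table, how much is to be found out by feel
- press_spot (a point): the point on the cabinet's top straight above the short foot, 172 mm above the table, 25 mm in from the front and right edges: where to press down to test
- wedge: pale wooden wedge, 150 long (x) x 44 wide (y), 2 mm thick at its thin end (+x) rising evenly to 22 mm at the thick end (-x), 90 g. Origin at the middle of its underside. It lies with its thin end 20 to 35 mm in front of the short foot's tip, up to 25 mm off line. It slides at under 1 N; jammed under the foot it takes several N more, and does not slip back when left
- wedge_tail (a point): middle of the wedge's upright thick end face (44 wide x 22 high), 11 mm above the table: push here, towards the wedge's +x. When the wedge is snug this face is still 70 to 105 mm in front of the cabinet's front
- wedge_face (a point): middle of the wedge's sloping upper face; x down the slope to the thin end, z square to the face
- cabinet_base (a point): middle of the cabinet's underside, 22 mm above the table
- screwdriver: bystander: screwdriver with a red handle, 202 mm long, on the right; origin under its middle
- tweeter: bystander: spare black dome tweeter, 76 mm across, 37 high, to the left of the cabinet; origin under its middle
- sand_block: bystander: cork sanding block, 63 x 105 x 34 mm, near the robot on the right; origin under its middle
- wax_tin: bystander: round tin with a black lid, 67 mm across, 64 high, on the right; origin under its middle
- cap: bystander: blue capacitor, 21 mm thick, 84 mm long with its wires, in front of the cabinet's left half; origin under its middle

How it is judged:
On the way, in this order (a step that is already met when the one before it is completed fails the run):
1. the wedge's thin end is pushed under the short foot (x of short_foot_tip in the frame of wedge below 0.068 m and y of short_foot_tip in the frame of wedge between -0.018 and 0.018 m), for 0.1 s.
2. the corner above the short foot is pressed with over 5 N for 0.3 s, the wedge bears it and the cabinet stays within 0.012 rad of level (contact force between the fingers and cabinet above 5 N and contact force between wedge and cabinet above 2 N and contact force between the fingers and wedge below 0.5 N and horizontal distance between the grasp point and press_spot below 0.05 m and angle between cabinet's own z axis and vertical below 0.012 rad), for 0.3 s.
At the end, for the whole second after the job is handed in: Cabinet level within 0.012 rad and at rest on the wedge: the short foot's tip over the wedge (18 mm or less off its middle line, 7 mm or more in from its thin end), less than 1.8 mm above its sloping face, after the corner was pressed and did not rock (all of step 1 and angle between cabinet's own z axis and vertical below 0.012 rad and z of short_foot_tip in the frame of wedge_face below 0.0018 m and linear speed of each of cabinet, wedge below 0.01 m/s); the robot touches nothing.
It fails at once if the wedge is lifted or carried (its underside more than 10 mm up) (height (world z) of wedge above 0.01 m).
It fails at once if the cabinet is shoved or lifted (its base moves more than 20 mm) (distance of cabinet_base from where it was at the start of the episode above 0.02 m).
It fails at once if a bystander is moved more than 20 mm (distance of any of screwdriver, tweeter, sand_block, wax_tin, cap from where it was at the start of the episode above 0.02 m).
It also fails if it takes over 72 s, if anything falls off the work surface, if the arm or the gripper's body presses on something with over 40 N, if the wrist force passes 120 N, or if a joint passes its speed limit or range.

## Working session

There is one attempt and no reset: what is moved stays moved. The work goes in short steps, Python scripts to look and compute and a tool call to move; the robot and the scene stay as the last step left them, time stands still between calls to the robot, and variables do not carry over. Pictures are saved under pics/ and viewed, at most 10 in all, crops included, and the job is handed in when it is done.

Besides the shell and the picture viewer there is one more tool, called after "Call:" by a JSON object that holds its "api" and its "payload". servo_tool: Moves the arm, as the interface text tells. Its arguments: {"type":"object","properties":{"series":{"type":"array"},"claw":{"type":"number"},"grip_force":{"type":"number"}},"required":["series"]}

```bash
mkdir -p pics
cat > h.py <<'E'
import numpy as np, cv2
from station import telemetry, eyes, ticket, recognise, trace
def cal(n):
    c=eyes.calibration(n); return np.array(c["mtx"],float),np.array(c["rvec"],float),np.array(c["tvec"],float)
def proj(n,P):
    K,r,t=cal(n); return cv2.projectPoints(np.array(P,float).reshape(-1,1,3),r,t,K,None)[0].reshape(-1,2)
def back(n,px,z):
    K,r,t=cal(n); R=cv2.Rodrigues(r)[0]; C=-R.T@t.ravel()
    px=np.array(px,float).reshape(-1,2); d=(R.T@np.linalg.inv(K)@np.c_[px,np.ones(len(px))].T).T
    return C+d*((z-C[2])/d[:,2])[:,None]
def save(n,f):
    im=eyes.grab_frame(n); cv2.imwrite('pics/'+f,im[:,:,::-1]); return im
E
python3 - <<'E'
from h import *
s=telemetry.get_state(); print({k:np.round(v,3) for k,v in s.items()})
a=save('scene','s0.png'); b=save('top','t0.png')
for n in ['scene','top']:
    for o in ['cabinet','wedge','wedge_tail','wedge_face','short_foot_tip','press_spot','screwdriver','sand_block','wax_tin','cap']:
        print(n,o,[(np.round(x['position'],3),round(x['conf'],2)) for x in recognise(n,o)[:2]])
for n in ['top','scene']:
    r=trace(n,'wedge')
    if r:
        m=r[0]['mask'].astype(np.uint8); print(n,m.sum(),cv2.minAreaRect(cv2.findNonZero(m)))
        np.save('wm_'+n,m)
E
```

```text
{'t': np.float64(0.0), 'q': array([ 1.574,  0.359,  0.011, -0.   , -1.224, -0.288]), 'qd': array([-0.   , -0.001, -0.   , -0.002, -0.001,  0.   ]), 'joint_efforts': array([-2.0000e-03, -5.8272e+01,  2.9308e+01,  6.9980e+00,  7.0000e-03,
       -0.0000e+00]), 'eef_pos': array([0.19 , 0.647, 0.226]), 'ee_rot': array([ 3.14 , -0.   , -0.285]), 'force': array([-0.404,  0.065,  0.343]), 'moment': array([-0.021, -0.02 ,  0.028]), 'gripper_force': np.float64(0.0), 'width': np.float64(0.088)}
scene cabinet [(array([0.659, 0.042, 0.172]), 0.9)]
scene wedge [(array([ 0.571, -0.132,  0.015]), 0.66)]
scene wedge_tail [(array([ 0.575, -0.135,  0.012]), 0.67), (array([ 0.506, -0.455,  0.018]), 0.62)]
scene wedge_face [(array([ 0.574, -0.133,  0.016]), 0.83)]
scene short_foot_tip []
scene press_spot [(array([0.648, 0.042, 0.171]), 0.64), (array([ 0.292, -0.351,  0.033]), 0.24)]
scene screwdriver [(array([ 0.505, -0.454,  0.017]), 0.77)]
scene sand_block [(array([ 0.293, -0.353,  0.033]), 0.63)]
scene wax_tin [(array([ 0.506, -0.455,  0.019]), 0.69), (array([ 0.674, -0.374,  0.063]), 0.63)]
scene cap []
top cabinet [(array([0.694, 0.061, 0.169]), 0.62)]
top wedge [(array([ 0.582, -0.13 ,  0.012]), 0.78)]
top wedge_tail [(array([ 0.581, -0.129,  0.009]), 0.68)]
top wedge_face [(array([ 0.58 , -0.127,  0.014]), 0.81), (array([ 0.3  , -0.352,  0.033]), 0.42)]
top short_foot_tip [(array([ 0.584, -0.13 ,  0.012]), 0.33)]
top press_spot [(array([0.572, 0.265, 0.03 ]), 0.42)]
top screwdriver [(array([ 0.505, -0.448,  0.019]), 0.95)]
top sand_block [(array([ 0.3  , -0.352,  0.034]), 0.61)]
top wax_tin [(array([ 0.686, -0.365,  0.064]), 0.73)]
top cap []
top 995 ((347.6719970703125, 226.69601440429688), (56.34891891479492, 18.24631690979004), 79.69515228271484)
scene 588 ((369.37554931640625, 258.5804748535156), (15.505154609680176, 39.950218200683594), 12.094757080078125)
```

View pics/s0.png

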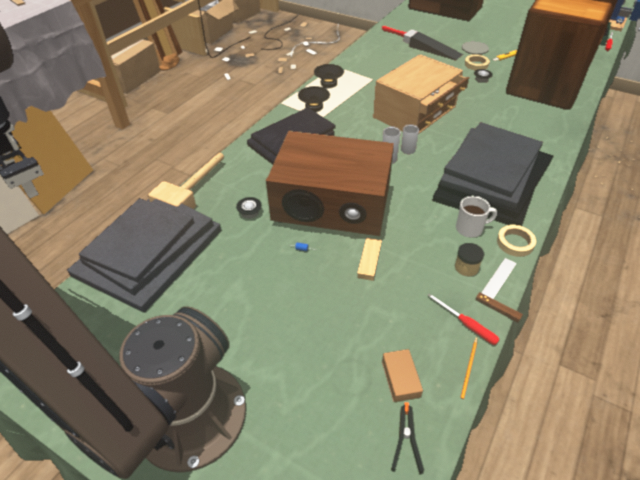

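View pics/t0.png

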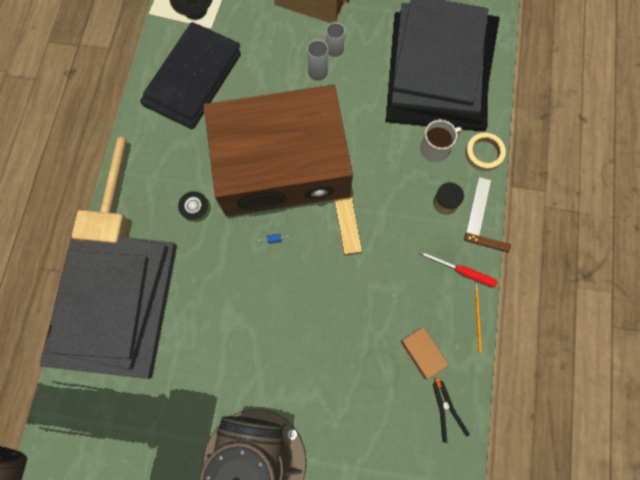

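The scene view shows the cabinet at (330,180) with the wedge at (370,258) in front of its right foot. The top view shows the cabinet top with corners near (205,104), (335,86), (351,178) and (217,195), and the wedge running from (345,200) to (352,253). I'll fit the box and wedge silhouettes to the masks.

```bash
cat > fit.py <<'E'
from h import *
from scipy.optimize import minimize
def corners(kind):
    if kind=='cabinet': return np.array([[x,y,z] for x in(-.12,.12) for y in(-.16,.16) for z in(.022,.172)])
    return np.array([[x,y,z] for y in(-.022,.022) for x,z in((-.075,0),(-.075,.022),(.075,0),(.075,.002))])
def place(P,p):
    c,s=np.cos(p[2]),np.sin(p[2]); return np.c_[c*P[:,0]-s*P[:,1]+p[0],s*P[:,0]+c*P[:,1]+p[1],P[:,2]]
def sil(n,Q,S=4):
    h=cv2.convexHull(proj(n,Q).astype(np.float32)).reshape(-1,2)
    m=np.zeros((480*S,640*S),np.uint8); cv2.fillPoly(m,[np.round((h+.5)*S-.5).astype(int)],1)
    return cv2.resize(m.astype(np.float32),(640,480),interpolation=cv2.INTER_AREA)
def fit(kind,masks,p0):
    P=corners(kind)
    def cost(p):
        q=place(P,p); e=0
        for n,m in masks.items():
            s=sil(n,q); e+=1-np.minimum(s,m).sum()/np.maximum(s,m).sum()
        return e
    best=None
    for dy in(-.1,0,.1):
        q0=np.array(p0)+[0,0,dy]
        r=minimize(cost,q0,method='Nelder-Mead',options=dict(initial_simplex=np.array([q0,q0+[.015,0,0],q0+[0,.015,0],q0+[0,0,.08]]),maxiter=120,xatol=2e-4,fatol=1e-4))
        if best is None or r.fun<best.fun: best=r
    return best.x,best.fun
E
python3 - <<'E'
from fit import *
np.set_printoptions(precision=4,suppress=True)
M={}
for n in('top','scene'):
    eyes.grab_frame(n); M[n]=trace(n,'cabinet')[0]['mask'].astype(np.float32)
W={n:np.load(f'wm_{n}.npy').astype(np.float32) for n in M}
for k,mm,p0 in(('cabinet',M,[.74,.04,.05]),('wedge',W,[.575,-.13,.05])):
    print(k,fit(k,mm,p0),[fit(k,{n:mm[n]},p0) for n in mm])
K=back('top',[[345,200],[351,253]],.01);print(K)
E
```

```text
cabinet (array([0.7219, 0.0682, 0.3266]), np.float64(0.04093092679977417)) [(array([0.7218, 0.0689, 0.3267]), np.float64(0.010182201862335205)), (array([0.7241, 0.0679, 0.3367]), np.float64(0.025711536407470703))]
wedge (array([ 0.5886, -0.1271,  0.3036]), np.float64(0.2068617343902588)) [(array([ 0.5879, -0.1271,  0.3017]), np.float64(0.042070627212524414)), (array([ 0.5933, -0.1269,  0.337 ]), np.float64(0.1456628441810608))]
[[ 0.6538 -0.1104  0.01  ]
 [ 0.5172 -0.1459  0.01  ]]
```

Call:
{"api": "servo_tool", "payload": {"series": [[[26.5,29.2,0,0],[26.5,29.2,0,0],[26.5,29.2,0,0],[26.5,29.2,0,0],[26.5,29.2,0,0],[26.5,29.2,0,0],[26.5,29.2,0,0],[26.5,29.2,0,0],[26.5,29.2,0,0],[26.5,29.2,0,0]]], "claw": -1}}

```text
t: 2.23
eef_pos: [0.3623, 0.2913, 0.227]
ee_rot: [-3.141, -0.0, -0.284]
force: [1.4, 0.5, 0.6]
width: 0.0874
gripper_force: 0.0
```

Call:
{"api": "servo_tool", "payload": {"series": [[[26.5,29.2,0,0],[26.5,29.2,0,0],[26.5,29.2,0,0],[26.5,29.2,0,0],[26.5,29.2,0,0],[26.5,29.2,0,0],[26.5,29.2,0,0],[26.5,29.2,0,0],[26.5,29.2,0,0],[0,0,0,0]]]}}

```text
t: 3.07
eef_pos: [0.5188, -0.0312, 0.2263]
ee_rot: [3.14, -0.0, -0.289]
force: [0.5, 0.5, 1.0]
width: 0.0876
gripper_force: 0.0
```

Call:
{"api": "servo_tool", "payload": {"series": [[[0,0,0,-0.118],[0,0,0,-0.118],[0,0,0,-0.118],[0,0,0,-0.118],[0,0,0,-0.118],[-4,28,0,0],[-4,28,0,0],[-4,28,0,0],[-4,28,0,0],[0,0,0,0]]]}}

```text
t: 3.9
eef_pos: [0.5357, -0.1411, 0.2264]
ee_rot: [3.141, 0.001, 0.303]
force: [0.9, 0.2, -0.1]
width: 0.0879
gripper_force: 0.0
```

Run:
```python
from fit import *
np.set_printoptions(precision=4,suppress=True)
s=telemetry.get_state(); print(s['eef_pos'],s['ee_rot'])
save('wrist','w0.png')
M={}
for o in('wedge','cabinet'):
    r=trace('wrist',o)
    for x in r[:2]: print(o,x['conf'],cv2.boundingRect(x['mask'].astype(np.uint8)))
    if r: M[o]=r[0]['mask'].astype(np.float32)
for o in ('wedge','wedge_tail','short_foot_tip'): print(o,[(np.round(x['position'],3),x['conf']) for x in recognise('wrist',o)[:2]])
if 'wedge' in M: print(fit('wedge',{'wrist':M['wedge']},[.5886,-.1271,.30]))
print(proj('wrist',place(corners('wedge'),[.5886,-.1271,.3036])))
```

```text
[ 0.5357 -0.1411  0.2264] [3.1409 0.0006 0.3029]
cabinet 0.9 (0, 0, 357, 99)
wedge [(array([ 0.594, -0.124,  0.014]), 0.64)]
wedge_tail [(array([ 0.591, -0.128,  0.015]), 0.58), (array([ 0.531, -0.397,  0.016]), 0.46)]
short_foot_tip []
[[346.4548 224.8025]
 [347.799  229.8506]
 [349.7938  87.0968]
 [349.9433  86.8431]
 [309.4458 224.7461]
 [308.7356 229.7912]
 [308.0274  87.0301]
 [307.9503  86.7761]]
```

View pics/w0.png

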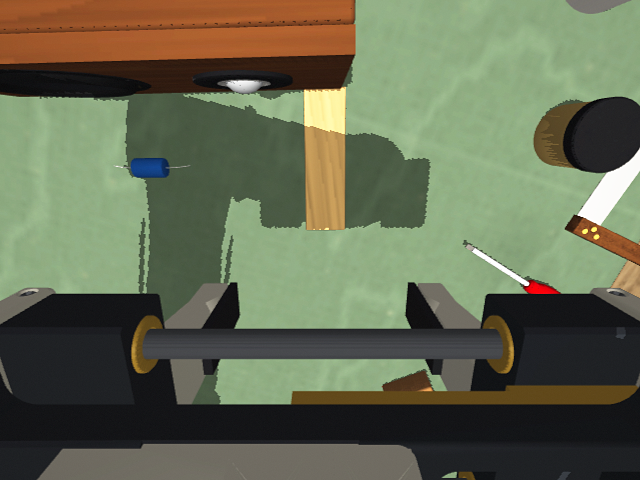

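The wrist view shows the wedge's tail at (306–345, 230) and its thin end at (304–345, 88), just at the cabinet front. The cabinet's front right vertical edge runs from (355,23) to (348,86). I'll compare these with the fitted models.

Run:
```python
from fit import *
np.set_printoptions(precision=4,suppress=True)
c=[.7219,.0682,.3266]
print(proj('wrist',place(np.array([[-.12,-.16,.172],[-.12,-.16,.022],[-.12,.0,.172],[.12,-.16,.172]]),c)))
f=place(np.array([[-.095,-.135,.007]]),c)[0]; print('foot',f,proj('wrist',f))
m=back('wrist',[[306,230],[345,230]],.022); print('tail top corners',m)
t=back('wrist',[[304,88],[345,88]],.002); print('thin',t, 'yaw',np.arctan2(*(t.mean(0)-m.mean(0))[1::-1]), np.linalg.norm((t.mean(0)-m.mean(0))[:2]))
```

```text
[[ 362.9903   57.8725]
 [ 345.5497   90.3959]
 [  83.6026   64.601 ]
 [ 373.4366 -701.612 ]]
foot [ 0.6752 -0.0901  0.007 ] [[319.9671  66.0353]]
tail top corners [[ 0.5093 -0.1257  0.022 ]
 [ 0.5225 -0.1676  0.022 ]]
thin [[ 0.6512 -0.0801  0.002 ]
 [ 0.6641 -0.1211  0.002 ]] yaw 0.31392487890436604 0.1490720462721813
```

Run:
```python
import cv2
im=cv2.imread('pics/w0.png')[0:245,250:410]
cv2.imwrite('pics/w0c.png',cv2.resize(im,None,fx=2.4,fy=2.4,interpolation=cv2.INTER_CUBIC))
```

```text
(no output)
```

View pics/w0c.png

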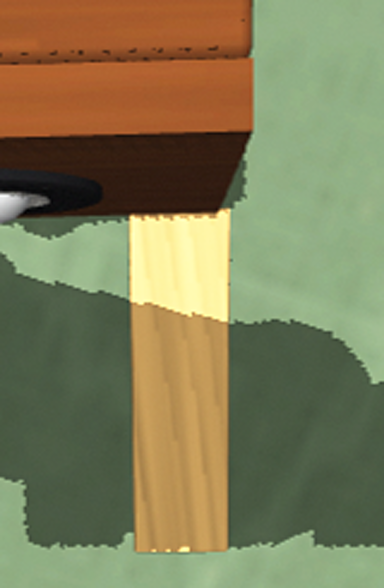

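The model offsets for cabinet and wedge agree, so the foot sits about 9 mm left of the wedge's line. I'll straddle the wedge lightly on the table, slide it sideways, let go, then push from the tail.

Call:
{"api": "servo_tool", "payload": {"series": [[[11.3,0,24,-0.012],[11.3,0,24,0],[11.3,0,24,0],[0,0,24,0],[0,0,24,0],[0,0,24,0],[0,0,24,0],[0,0,24,0],[0,0,15,0],[0,0,0,0]]]}}

```text
t: 5.03
eef_pos: [0.5654, -0.1265, 0.0164]
ee_rot: [-3.14, 0.005, 0.318]
force: [-1.3, 0.4, -0.8]
width: 0.0876
gripper_force: 0.0
```

Call:
{"api": "servo_tool", "payload": {"series": [[[0,0,7,0],[0,0,4,0],[0,0,1,0],[0,0,0,0],[0,0,0,0],[0,0,0,0],[0,0,0,0],[0,0,0,0],[0,0,0,0],[0,0,0,0]]]}}

```text
t: 5.87
eef_pos: [0.5677, -0.1273, 0.0077]
ee_rot: [3.142, -0.0, 0.317]
force: [-0.1, 0.2, -0.2]
width: 0.0874
gripper_force: 0.0
```

Call:
{"api": "servo_tool", "payload": {"series": [[[0,0,0,0],[0,0,0,0],[0,0,0,0],[0,0,0,0],[0,0,0,0],[0,0,0,0],[0,0,0,0],[0,0,0,0],[0,0,0,0],[0,0,0,0]]], "claw": 0.1, "grip_force": 3}}

```text
t: 6.7
eef_pos: [0.5676, -0.1273, 0.0075]
ee_rot: [-3.142, 0.0, 0.317]
force: [-0.1, 0.4, -0.3]
width: 0.0441
gripper_force: 3.0
```

Call:
{"api": "servo_tool", "payload": {"series": [[[0,-1,0,0],[0,-1,0,0],[0,-1,0,0],[0,-1,0,0],[0,0,0,0],[0,0,0,0],[0,0,0,0],[0,0,0,0],[0,0,0,0],[0,0,0,0]]]}}

```text
t: 7.53
eef_pos: [0.5664, -0.1235, 0.0076]
ee_rot: [-3.142, 0.0, 0.317]
force: [0.2, 0.1, -0.9]
width: 0.0442
gripper_force: 3.0
```

Call:
{"api": "servo_tool", "payload": {"series": [[[0,0,0,0],[0,0,0,0],[0,0,0,0],[0,0,0,0],[0,0,0,0],[0,0,-10,0],[0,0,-20,0],[-20,0,-15,0],[-35,0,0,0],[-15,0,0,0]]], "claw": -1}}

```text
t: 8.37
eef_pos: [0.4974, -0.1458, 0.0538]
ee_rot: [-3.141, -0.001, 0.316]
force: [-1.9, -0.7, -0.8]
width: 0.0875
gripper_force: 0.0
```

Call:
{"api": "servo_tool", "payload": {"series": [[[-25,0,0,0],[-10,0,0,0],[0,0,0,0],[0,0,0,0],[0,0,0,0],[0,0,0,0],[0,0,0,0],[0,0,0,0],[0,0,0,0],[0,0,0,0]]], "claw": 1}}

```text
t: 9.2
eef_pos: [0.4667, -0.1562, 0.0524]
ee_rot: [-3.142, 0.0, 0.317]
force: [0.5, -0.4, 0.5]
width: 0.0265
gripper_force: 0.0
```

Run:
```python
from fit import *
np.set_printoptions(precision=4,suppress=True)
s=telemetry.get_state(); print(s['t'],s['eef_pos'],s['ee_rot'])
im=save('wrist','w1.png')
c=[.7219,.0682,.3266]
print(proj('wrist',place(np.array([[-.12,-.16,.172],[-.12,-.16,.022],[-.095,-.135,.007],[-.081,-.135,.022]]),c)))
W={}
for n in('top','scene'):
    eyes.grab_frame(n); W[n]=trace(n,'wedge')[0]['mask'].astype(np.float32)
w=fit('wedge',W,[.59,-.125,.3]); print(w,fit('wedge',{'top':W['top']},[.59,-.125,.3]))
f=place(np.array([[-.095,-.135,.007]]),c)[0][:2]-w[0][:2]; a=w[0][2]
print('foot in wedge',f@[np.cos(a),np.sin(a)],f@[-np.sin(a),np.cos(a)])
```

```text
9.2 [ 0.4667 -0.1562  0.0524] [-3.1415  0.0004  0.3174]
[[  3066.3488 -11510.3028]
 [   385.815    -136.0411]
 [   327.6875   -180.9307]
 [   328.0799   -260.8727]]Traceback (most recent call last):
  File "<stdin>", line 9, in <module>
IndexError: list index out of range
```

View pics/w1.png

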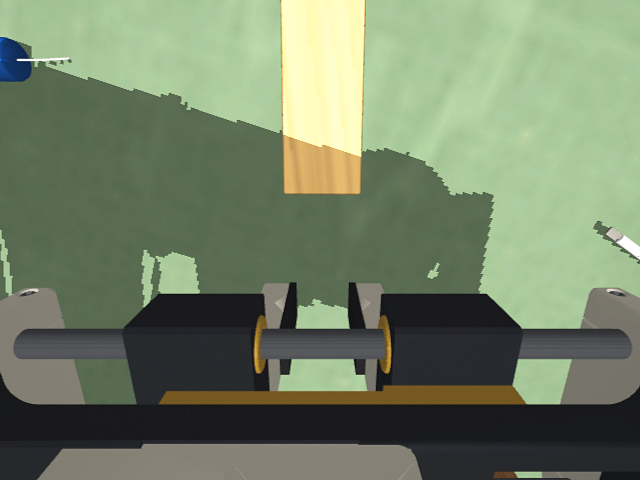

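The wedge tail is at (284–360, 192), centred on the gripper. I'll go up for one check of the wedge line against the cabinet corner.

Call:
{"api": "servo_tool", "payload": {"series": [[[0,0,-40,0],[0,0,-40,0],[0,0,-40,0],[0,0,-40,0],[0,0,-10,0],[0,0,0,0],[0,0,0,0],[0,0,0,0],[0,0,0,0],[0,0,0,0]]]}}

```text
t: 10.18
eef_pos: [0.4661, -0.1563, 0.2214]
ee_rot: [-3.141, 0.002, 0.317]
force: [0.0, 0.1, 0.4]
width: 0.0001
gripper_force: 0.0
```

Run:
```python
from fit import *
np.set_printoptions(precision=4,suppress=True)
s=telemetry.get_state(); print(s['t'],s['eef_pos'],s['ee_rot'])
im=save('wrist','w2.png')
c=[.7219,.0682,.3266]
print(proj('wrist',place(np.array([[-.12,-.16,.172],[-.12,-.16,.022],[-.12,0,.172],[-.12,0,.022],[-.095,-.135,.007]]),c)))
cv2.imwrite('pics/w2c.png',cv2.resize(im[0:240,240:440,::-1],None,fx=2.5,fy=2.5,interpolation=cv2.INTER_CUBIC))
```

```text
10.1833 [ 0.4661 -0.1563  0.2214] [-3.1409  0.0022  0.3171]
[[ 379.1389 -108.2143]
 [ 352.7394    4.0896]
 [  53.0745 -103.7049]
 [ 178.2062    6.2717]
 [ 325.085   -20.9014]]
```

View pics/w2c.png

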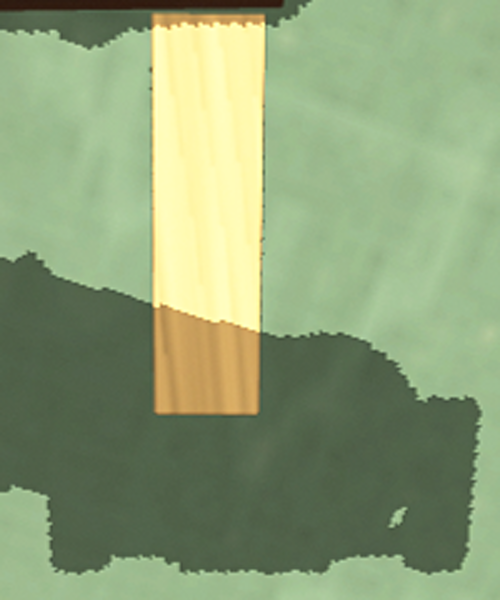

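The cabinet corner is at pixel (353,4), matching the model (352.7,4.1). The wedge's centre line is at column 323.5 and the foot at 325, so it is aligned within about 2 mm. The tail's top edge is at row 165. I'll descend behind the tail.

Call:
{"api": "servo_tool", "payload": {"series": [[[0,0,41,0],[0,0,41,0],[0,0,41,0],[0,0,41,0],[0,0,34,0],[0,0,12,0],[0,0,4,0],[5,0,0,0],[5,0,0,0],[0,0,0,0]]]}}

```text
t: 11.07
eef_pos: [0.4788, -0.1529, 0.01]
ee_rot: [3.14, -0.003, 0.318]
force: [-0.1, 0.3, -0.6]
width: 0.0002
gripper_force: 0.0
```

Call:
{"api": "servo_tool", "payload": {"series": [[[4,0,0,0],[4,0,0,0],[4,0,0,0],[4,0,0,0],[4,0,0,0],[4,0,0,0],[4,0,0,0],[4,0,0,0],[0,0,0,0],[0,0,0,0]]]}}

```text
t: 11.9
eef_pos: [0.5067, -0.1431, 0.0084]
ee_rot: [-3.142, 0.0, 0.317]
force: [-0.8, 0.7, 0.5]
width: 0.0009
gripper_force: 0.0
```

Call:
{"api": "servo_tool", "payload": {"series": [[[3,0,0,0],[3,0,0,0],[3,0,0,0],[3,0,0,0],[3,0,0,0],[3,0,0,0],[3,0,0,0],[3,0,0,0],[0,0,0,0],[0,0,0,0]]]}}

```text
t: 12.73
eef_pos: [0.5296, -0.1356, 0.0085]
ee_rot: [3.142, -0.0, 0.317]
force: [0.2, 0.1, -0.1]
width: 0.0006
gripper_force: 0.0
```

Call:
{"api": "servo_tool", "payload": {"series": [[[2,0,0,0],[2,0,0,0],[2,0,0,0],[2,0,0,0],[2,0,0,0],[2,0,0,0],[2,0,0,0],[0,0,0,0],[0,0,0,0],[0,0,0,0]]]}}

```text
t: 13.57
eef_pos: [0.5427, -0.1313, 0.0086]
ee_rot: [3.142, -0.0, 0.317]
force: [-0.3, -0.5, 0.8]
width: 0.0001
gripper_force: 0.0
```

Call:
{"api": "servo_tool", "payload": {"series": [[[1,0,0,0],[1,0,0,0],[1,0,0,0],[1,0,0,0],[1,0,0,0],[1,0,0,0],[0,0,0,0],[0,0,0,0],[0,0,0,0],[0,0,0,0]]]}}

```text
t: 14.4
eef_pos: [0.5464, -0.1299, 0.0083]
ee_rot: [-3.141, 0.003, 0.317]
force: [-5.5, -1.9, 5.2]
width: 0.0008
gripper_force: 3.3
```

Call:
{"api": "servo_tool", "payload": {"series": [[[0,0,0,0],[0,0,0,0],[0.5,0,0,0],[0.5,0,0,0],[0,0,0,0],[0,0,0,0],[0,0,0,0],[0,0,0,0],[0,0,0,0],[0,0,0,0]]]}}

```text
t: 15.23
eef_pos: [0.5466, -0.1298, 0.0083]
ee_rot: [-3.141, 0.005, 0.317]
force: [-8.3, -2.8, 6.7]
width: 0.0006
gripper_force: 4.3
```

Snug at about 8.7 N with the wedge jammed. I'll back off and press on the top.

Call:
{"api": "servo_tool", "payload": {"series": [[[-2,0,0,0],[-6,0,0,0],[-12,0,0,0],[0,0,-20,0],[0,0,-40,0],[0,0,-40,0],[0,0,-40,0],[0,0,-40,0],[0,0,-26,0],[0,0,0,0]]]}}

```text
t: 16.07
eef_pos: [0.5331, -0.1358, 0.2215]
ee_rot: [3.138, -0.011, 0.318]
force: [0.7, 0.3, 1.0]
width: 0.0006
gripper_force: 0.0
```

Call:
{"api": "servo_tool", "payload": {"series": [[[26,0,0,0],[26,0,0,0],[26,0,0,0],[26,0,0,0],[26,0,0,0],[24,2,0,0],[0,0,10,0],[0,0,10,0],[0,0,5,0],[0,0,0,0]]]}}

```text
t: 16.9
eef_pos: [0.6753, -0.0895, 0.1875]
ee_rot: [-3.14, 0.003, 0.317]
force: [0.2, -0.1, -0.3]
width: 0.0002
gripper_force: 0.0
```

Call:
{"api": "servo_tool", "payload": {"series": [[[0,0,4,0],[0,0,4,0],[0,0,2,0],[0,0,1,0],[0,0,1,0],[0,0,1,0],[0,0,0.5,0],[0,0,0,0],[0,0,0,0],[0,0,0,0]]]}}

```text
t: 17.73
eef_pos: [0.6773, -0.0892, 0.1762]
ee_rot: [3.142, -0.0, 0.317]
force: [-1.0, -0.0, 0.4]
width: 0.0001
gripper_force: 0.0
```

Call:
{"api": "servo_tool", "payload": {"series": [[[0,0,0,0],[0,0,0.7,0],[0,0,0.7,0],[0,0,0.7,0],[0,0,0.7,0],[0,0,0.7,0],[0,0,0,0],[0,0,0,0],[0,0,0,0],[0,0,0,0]]]}}

```text
t: 18.57
eef_pos: [0.6773, -0.0892, 0.1726]
ee_rot: [3.142, -0.0, 0.317]
force: [-0.7, 0.4, -0.3]
width: 0.0001
gripper_force: 0.0
```

Call:
{"api": "servo_tool", "payload": {"series": [[[0,0,0.5,0],[0,0,0.5,0],[0,0,0.5,0],[0,0,0.5,0],[0,0,0.5,0],[0,0,0,0],[0,0,0,0],[0,0,0,0],[0,0,0,0],[0,0,0,0]]]}}

```text
t: 19.4
eef_pos: [0.6774, -0.0894, 0.1718]
ee_rot: [3.141, -0.001, 0.318]
force: [-4.4, 1.2, 9.9]
width: 0.0002
gripper_force: 4.7
```

Call:
{"api": "servo_tool", "payload": {"series": [[[0,0,0.5,0],[0,0,0.5,0],[0,0,0,0],[0,0,0,0],[0,0,0,0],[0,0,0,0],[0,0,0,0],[0,0,0,0],[0,0,0,0],[0,0,0,0]]]}}

```text
t: 20.23
eef_pos: [0.6774, -0.0894, 0.1717]
ee_rot: [3.14, -0.002, 0.318]
force: [-5.9, 2.3, 14.0]
width: 0.0005
gripper_force: 7.0
```

It stays firm: at 14 N the top moves about 1 mm, so it no longer rocks. I'll lift off and take a last look.

Call:
{"api": "servo_tool", "payload": {"series": [[[0,0,-2,0],[0,0,-5,0],[0,0,-20,0],[0,0,-20,0],[-40,0,0,0],[-40,0,0,0],[-40,0,0,0],[-40,0,0,0],[-40,0,0,0],[0,0,0,0]]]}}

```text
t: 21.07
eef_pos: [0.481, -0.1529, 0.2164]
ee_rot: [-3.14, 0.001, 0.315]
force: [-1.4, 1.0, -1.9]
width: 0.0007
gripper_force: 0.0
```

Run:
```python
from fit import *
np.set_printoptions(precision=4,suppress=True)
s=telemetry.get_state(); print(s['t'],s['eef_pos'],s['force'])
im=save('wrist','w3.png')
c=[.7219,.0682,.3266]
print(proj('wrist',place(np.array([[-.12,-.16,.172],[-.12,-.16,.022],[-.095,-.135,.007]]),c)))
M={}
eyes.grab_frame('top'); r=trace('top','cabinet')
if r: print(fit('cabinet',{'top':r[0]['mask'].astype(np.float32)},c))
cv2.imwrite('pics/w3c.png',cv2.resize(im[0:240,240:440,::-1],None,fx=2.5,fy=2.5,interpolation=cv2.INTER_CUBIC))
```

```text
21.0667 [ 0.481  -0.1529  0.2164] [-1.4325  1.0071 -1.9321]
[[373.9299 -66.4449]
 [350.0091  26.4559]
 [322.5349   1.2652]]
(array([0.8169, 0.099 , 0.2964]), np.float64(0.592487096786499))
```

View pics/w3c.png

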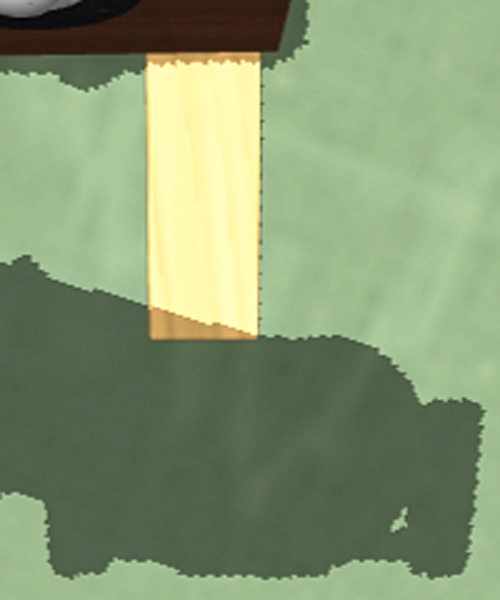

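The wedge sits centred under the foot. Its centre is at column 321, the foot at 323, and the cabinet corner at (351,21) where the model puts it. The tail is about 100 mm in front of the cabinet, within the expected snug range. The top-camera refit is spoiled by the arm covering the view, so I disregard it. Handing in.

```bash
python3 -c "
from station import ticket; print(ticket.job_done())"
```

```text
the job is handed in; nothing more can be done
None
```

The wedge is snug and centred under the front right foot, the cabinet held firm under a 14 N press on that corner with no rock, and the job is handed in; no verdict came back.

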